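Sort two canisters by feel and press them home

ROBOT

A 6-joint arm with a two-finger parallel gripper is mounted at the origin on a cart in front of the work surface, level with it; the furniture and walls round the work are solid. World frame = base frame: x ahead of the robot, y to its left, z up, the work surface at z = 0. Lengths are in m, angles in rad, forces in N, time in s.
With the tool pointing down it reaches from about 0.35 to 0.925 m from the base axis. Payload 6.4 kg.
Tool frame: the origin (TCP) lies on the centre line of the jaws, within the pads' length; the fingertips stand 8 mm ahead of it and the grasp point (between the pads) lies 11 mm behind it; z points along the fingers, y is the line along which they close (so a half turn about z gives the same grasp; the last joint's range is limited). The gripper opens to 85 mm and grips with 20 to 120 N. Pads are 22 mm wide; open, the fingers measure 114 mm over their backs; the gripper's body (76 mm by 85 mm) begins 54 mm behind the grasp point. The pads swing forward as they close: fully open they stand 13 mm farther back than shut.
Start: joints at [1.17, 0.245, 1.558, -0, 1.339, -0.174], TCP at [0.146, 0.633, 0.239] pointing down, gripper open.
Joint ranges: [-3.13, 3.13], [-1.02, 2.26], [0.13, 2.54], [-0.95, 4.09], [0.21, 2.88], [-2.74, 2.74]. Speed limits (rad/s): [2.57, 2.57, 3.14, 3.14, 3.14, 3.14].

INTERFACE

Orientations are given as a unit quaternion [w, x, y, z].
In Python, from rig import monitor, optics, workorder gives the robot as it stands.
- The arm moves only by the shell command python3 -m creep 'ROWS' [FORCE]. ROWS is JSON, a list of rows, each a list of 3 entries, a list of its own where there are three numbers: the gripper command: -1 is fully open, 1 is shut, values between are in proportion, then the shift along the world's x, y, z in mm, then the turn about the world's z in rad. In form: [[grip, [tx, ty, tz], yaw], ...]. A call has 1 to 5 rows; each row shifts and turns the commanded pose from where the row before left it; what a row does not reach is not made up. A row lasts 1/10 s, in which the tool goes at most 50 mm and 8.59 degrees, less where a joint would pass 70% of its speed; a pose out of reach is approached as far as the arm can. A call is refused whole if a number of a shift passes 50 or a number of a turn 0.15, either way. A call with a gripper value outside its range is refused whole. The fingers move at their own pace and stop on an object; FORCE is the grip in N (left out, the last holds). Time passes only in rows, so rows that do not move let the fingers close. It gives the time, the measured TCP pose, the force, the opening and the grip force at its end, in the units of the state.
- monitor.read_state(): the state, without advancing time (a new reading comes with each control period).
- optics.capture(name): name is "scene" or "top" or "wrist"; returns a dict with "frame" (384x512x3 uint8, red, green, blue), "z_map" (384x512 float32, m along the optical axis (not along the pixel's ray), 0 where there is no reading), "fov_y" (degrees; the focal length in pixels is half the picture's height over the tangent of half this angle, whatever the lens; pixels are square), "cx", "cy" (the principal point, pixels), "xyz" and "attitude" of the camera in the world; the wrist camera has in their place "hand_eye" (4x4, takes a point from camera to tool coordinates, whose origin is the TCP and whose axes are the flange's). Camera axes: x right, y down, z forward; pixel columns grow to the right and rows downward; lengths in m; the calibration is good to about 2 mm. A picture is of the moment at which its call begins: read the wrist's pose just before it.
- workorder.job_done(): hands the job in; it is judged then, once.
The state is a dict: "t": time; "qpos": joint angles; "qvel": joint speeds; "effort": joint torques, N m; "tcp_pos": TCP position; "orientation": TCP orientation; "ft_force": force on the tool from outside, world axes, zero at the start; "ft_torque": the same for the moment, N m; "finger_gap": finger opening in m; "grasp_force": force on a finger pad.
Only numpy, scipy, OpenCV 4.12 (cv2) and the standard library are available. Lean on these libraries where they do the work, as an engineer would, in place of code of your own. Each camera call takes 0.05 s, during which the arm holds its last target. There are 200 camera calls.

TASK

Of the two identical grey canisters one holds a brass balance weight and the other is empty. Lift one just clear of the table, no more than a few centimetres, and hold it still for a second to feel how heavy it is; then push the one with the weight into the red nest and the empty one into the blue nest, each upright and fully home on the hard stop that you will feel at the bottom, one after the other, finishing each with a firm press of about 15 N, never 30 N or more, before you fetch the next. Do not tip the canisters over, and leave the other things on the table where they are.

Things in the scene. Friction and masses are not known exactly. Their poses are not given: they have to be found in the camera images.
- canister_1: one of two identical closed canisters: upright grey cylinder with a ribbed black screw cap (upper 29 mm), 46 mm across, 95 mm high, foot bevelled 4.5 mm. Grasp it across the cap. Origin at the centre of its underside, z up. Its load does not show: empty it weighs about 0.12 kg, with the brass weight inside 0.4 to 0.55 kg; the contents have 2 mm of play
- canister_2: one of two identical closed canisters: upright grey cylinder with a ribbed black screw cap (upper 29 mm), 46 mm across, 95 mm high, foot bevelled 4.5 mm. Grasp it across the cap. Origin at the centre of its underside, z up. Its load does not show: empty it weighs about 0.12 kg, with the brass weight inside 0.4 to 0.55 kg; the contents have 2 mm of play
- nest_red: the red nest, for the canister with the weight: block 76x76x40 mm fixed to the table, round well 49 mm across and 34 mm deep, open at the top. Its floor is an aluminium plate held by a brake: it starts raised 11 to 16 mm, carries either canister, sinks when pushed with some 8 N and stays where left, until the canister meets a hard stop screw hidden under it. Origin at the centre of the block's underside
- nest_red_plate (a joint): how far the red nest's plate is pushed down, in m: 0 raised, 0.016 its lowest place. The stop screw, set differently each time, is met somewhere between 0.010 and 0.016
- nest_red_floor (a point): the lowest place of the top of the red nest's plate, on the well's axis, 6 mm above the table; z up. The stop screw's top, which a canister that is home stands on, is 0.5 to 5.5 mm above this point: to be found by feel
- nest_red_mouth (a point): centre of the mouth of the red nest's well, 40 mm above the table
- nest_blue: the blue nest, for the empty canister: block 76x76x40 mm fixed to the table, round well 49 mm across and 34 mm deep, open at the top. Its floor is an aluminium plate held by a brake: it starts raised 11 to 16 mm, carries either canister, sinks when pushed with some 8 N and stays where left, until the canister meets a hard stop screw hidden under it. Origin at the centre of the block's underside
- nest_blue_plate (a joint): how far the blue nest's plate is pushed down, in m: 0 raised, 0.016 its lowest place. The stop screw, set differently each time, is met somewhere between 0.010 and 0.016
- nest_blue_floor (a point): the lowest place of the top of the blue nest's plate, on the well's axis, 6 mm above the table; z up. The stop screw's top, which a canister that is home stands on, is 0.5 to 5.5 mm above this point: to be found by feel
- nest_blue_mouth (a point): centre of the mouth of the blue nest's well, 40 mm above the table
- steel_cup: bystander, not to be touched: empty steel measuring cup, 65 mm across, 66 mm high. Origin at the centre of its underside
- dropper: bystander, not to be touched: small white dropper bottle with a black tip, 21 mm across, 66 mm high. Origin at the centre of its underside
- marker: bystander, not to be touched: white felt marker with a blue cap, 140 mm long, lying. Origin at the centre of its underside
- scraper: bystander, not to be touched: beige scraper, 56x115x9 mm, lying flat. Origin at the centre of its underside
There are look-alikes about, which are no part of the job. What is shaped like the canister_1 but turquoise is not meant. What is shaped like the canister_2 but green is not meant.

How it is judged:
By the outcome, as a careful person would: the job done as asked, in the order asked, and still so for the second after the job is handed in, with the robot touching nothing.
It also fails if it takes over 72 s, if anything falls off the work surface, if the arm or the gripper's body presses on something with over 40 N, if the wrist force passes 120 N, or if a joint passes its speed limit or range.

## Working session

There is one attempt and no reset: what is moved stays moved. The work goes in short steps, Python scripts to look and compute and a shell command to move; the robot and the scene stay as the last step left them, time stands still between calls to the robot, and variables do not carry over. Pictures are saved under pics/ and viewed, at most 10 in all, crops included, and the job is handed in when it is done.

```bash
ls; mkdir -p pics; python3 - <<'E'
from rig import monitor, optics
import cv2,numpy as np,pickle
s=monitor.read_state();print({k:np.round(v,3) for k,v in s.items()})
a={}
for n in("scene","top"):
    c=optics.capture(n);a[n]=c;print(n,c["fov_y"],c["cx"],c["cy"],c["xyz"],c["attitude"])
pickle.dump(a,open("cap.pkl","wb"))
im=np.vstack([a["top"]["frame"],a["scene"]["frame"]])
cv2.imwrite("pics/top.png",cv2.resize(a["top"]["frame"][:,:,::-1],(800,600)))
cv2.imwrite("pics/scene.png",a["scene"]["frame"][:,:,::-1])
E
```

```text
pics
{'t': np.float64(0.0), 'qpos': array([ 1.17 ,  0.246,  1.559, -0.   ,  1.339, -0.174]), 'qvel': array([-0.003,  0.001,  0.   , -0.   ,  0.001,  0.001]), 'effort': array([-2.0000e-03, -4.2951e+01, -3.2613e+01, -0.0000e+00,  5.0000e-03,
       -0.0000e+00]), 'tcp_pos': array([0.146, 0.633, 0.238]), 'orientation': array([-0.   ,  0.113,  0.994, -0.001]), 'ft_force': array([ 0.928, -0.793,  0.571]), 'ft_torque': array([-0.005,  0.003, -0.053]), 'grasp_force': np.float64(0.0), 'finger_gap': np.float64(0.086)}
scene 52.310387906041136 257.94482443753293 190.92921536627912 [ 0.00851383 -0.27897435  0.58988693] [-0.40677207  0.78045193 -0.42517544  0.21132228]
top 47.29722284314094 258.40034793981215 191.9566463510326 [0.41334542 0.12949405 1.14263322] [ 0.05326238 -0.70065875  0.7090455  -0.05911786]
```

View pics/top.png

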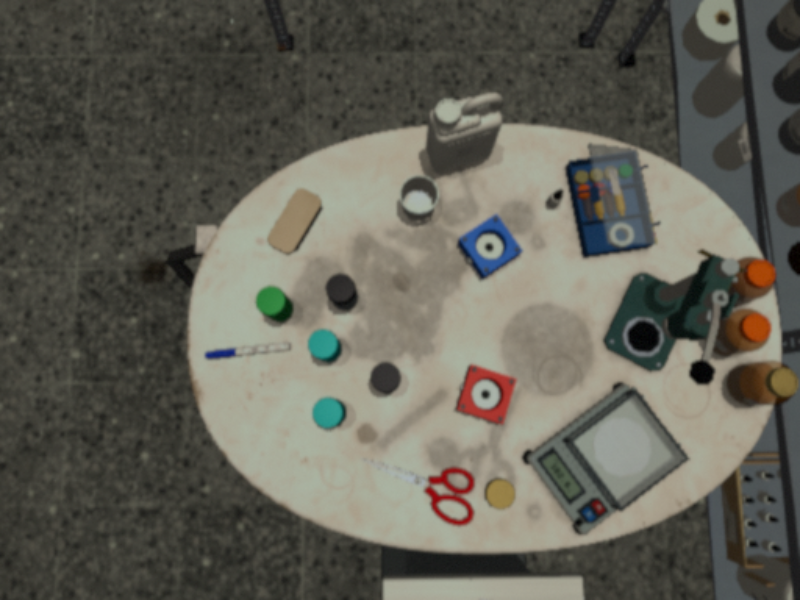

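View pics/scene.png

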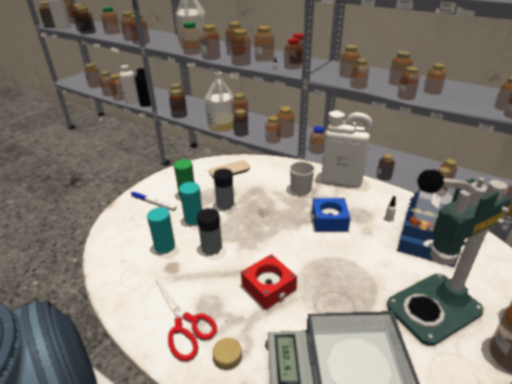

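The top view shows two black-capped canisters at about (341,292) and (385,379), the blue nest at (490,246) and the red nest at (487,394), in the 800-pixel picture. Green and turquoise look-alikes stand nearby. Next I measure all of these.

```bash
cat > h.py <<'E'
import numpy as np,cv2,pickle
from scipy.spatial.transform import Rotation as R
def cam(c,st=None):
    f=192/np.tan(np.radians(c["fov_y"])/2)
    if "xyz" in c: q=np.array(c["attitude"]);return f,R.from_quat(q[[1,2,3,0]]).as_matrix(),np.array(c["xyz"])
    q=np.array(st["orientation"]);T=R.from_quat(q[[1,2,3,0]]).as_matrix();H=np.array(c["hand_eye"])
    return f,T@H[:3,:3],T@H[:3,3]+np.array(st["tcp_pos"])
def cloud(c,st=None):
    f,M,p=cam(c,st);v,u=np.mgrid[:384,:512];z=c["z_map"]
    return np.dstack([(u-c["cx"])/f*z,(v-c["cy"])/f*z,z])@M.T+p
def ray(c,u,v,h,st=None):
    f,M,p=cam(c,st);d=M@np.array([(u-c["cx"])/f,(v-c["cy"])/f,1]);return p+d*(h-p[2])/d[2]
def blobs(m,amin=60):
    n,l,s,ce=cv2.connectedComponentsWithStats(m.astype(np.uint8))
    return [(l==i) for i in range(1,n) if s[i,4]>amin]
E
python3 - <<'E'
from h import *
a=pickle.load(open("cap.pkl","rb"))
c=a["top"];P=cloud(c);hsv=cv2.cvtColor(c["frame"],cv2.COLOR_RGB2HSV)
H,S,V=[hsv[...,i].astype(int) for i in range(3)]
ok=(c["z_map"]>0)
on=(P[...,2]>.085)&(P[...,2]<.105)&ok
for m in blobs(on,60):
    v,u=np.nonzero(m);(cx,cy),r=cv2.minEnclosingCircle(np.c_[u,v].astype(np.float32))
    print("z.09",len(u),(cx,cy),ray(c,cx,cy,.095).round(4),"mean",P[m].mean(0).round(4),hsv[m].mean(0).round(0), "dia",np.ptp(P[m],axis=0).round(3))
for n,hm in (("red",(H<8)|(H>172)),("blue",(H>105)&(H<125))):
    for m in blobs(hm&(S>120)&(V>60)&(abs(P[...,2]-.04)<.008),150):
        v,u=np.nonzero(m);(rc,sz,an)=cv2.minAreaRect(np.c_[u,v].astype(np.float32))
        print(n,len(u),rc,sz,an,ray(c,*rc,.04).round(4),P[m].mean(0).round(4),np.ptp(P[m],axis=0).round(3))
for n,(u,v) in dict(cup=(419,200),dropper=(556,197),scr=(295,220),g=(272,302),t=(324,345),t2=(329,412),mk1=(208,356),mk2=(290,347)).items():
    print(n,P[int(v*.64),int(u*.64)].round(3))
E
```

```text
z.09 133 (296.0, 84.0) [0.856  0.0215 0.095 ] mean [0.834  0.0245 0.0951] [22. 33. 60.] dia [0.04  0.111 0.02 ]
z.09 744 (388.0, 123.0) [ 0.7515 -0.2049  0.095 ] mean [ 0.7511 -0.2026  0.0951] [ 63.  46. 101.] dia [0.167 0.055 0.02 ]
z.09 281 (217.56436157226562, 183.7227783203125) [0.6027 0.2185 0.095 ] mean [0.6029 0.2186 0.0949] [15. 21. 52.] dia [0.044 0.046 0.016]
z.09 214 (481.5, 180.0) [ 0.6048 -0.425   0.095 ] mean [ 0.5962 -0.419   0.0956] [ 13. 148.  83.] dia [0.04  0.063 0.02 ]
z.09 291 (173.0885009765625, 191.76991271972656) [0.5842 0.3259 0.095 ] mean [0.5842 0.3262 0.0947] [ 64. 149. 127.] dia [0.045 0.044 0.014]
z.09 324 (478.284423828125, 210.170654296875) [ 0.5309 -0.4102  0.095 ] mean [ 0.5281 -0.4002  0.0952] [ 15. 157.  98.] dia [0.066 0.066 0.02 ]
z.09 294 (206.39285278320312, 219.35267639160156) [0.5164 0.2451 0.095 ] mean [0.5165 0.2453 0.0948] [ 86. 167. 145.] dia [0.046 0.045 0.016]
z.09 291 (246.5, 240.5) [0.4648 0.1495 0.095 ] mean [0.4647 0.1498 0.0952] [19. 19. 59.] dia [0.045 0.045 0.013]
z.09 348 (495.2373046875, 243.4104461669922) [ 0.4507 -0.4435  0.0
[... 212 characters left out ...]
179 0.008]
z.09 305 (209.35714721679688, 263.3571472167969) [0.4123 0.2374 0.095 ] mean [0.4126 0.2374 0.0951] [ 86. 169. 145.] dia [0.044 0.045 0.014]
red 580 (311.2000427246094, 251.89999389648438) (31.306547164916992, 29.4091796875) 18.434947967529297 [ 0.4373 -0.0106  0.04  ] [ 0.4368 -0.0107  0.0403] [0.09  0.091 0.015]
blue 495 (313.4615173339844, 156.69229125976562) (28.289709091186523, 28.289709091186523) 56.30992889404297 [ 0.6808 -0.0241  0.04  ] [ 0.6811 -0.0245  0.0398] [0.095 0.095 0.015]
cup [0.77  0.091 0.005]
dropper [ 0.759 -0.133  0.05 ]
scr [0.738 0.305 0.008]
g [0.581 0.323 0.097]
t [0.515 0.244 0.095]
t2 [0.413 0.236 0.096]
mk1 [0.507 0.442 0.015]
mk2 [0.518 0.309 0.012]
```

The measured heights and sizes agree with the given ones: cap tops at 0.095 and 46 mm across, nest tops at 0.040. Canister A is at (0.603, 0.2185), B at (0.465, 0.150), red at (0.437, -0.0107) and blue at (0.681, -0.0243). I go above B first and check it with the wrist camera.

```bash
python3 -m creep '[[-1,[15,-23,0],0],[-1,[25,-38,0],0],[-1,[25,-38,0],0],[-1,[25,-38,0],0],[-1,[25,-38,0],0]]' 60
python3 -m creep '[[-1,[25,-38,0],0],[-1,[25,-38,0],0],[-1,[25,-38,0],0],[-1,[25,-38,0],0],[-1,[25,-38,0],0]]'
python3 -m creep '[[-1,[25,-38,0],0],[-1,[25,-38,0],0],[-1,[20,-25,0],0],[-1,[9,-15,0],0],[-1,[0,0,0],0]]'
cat > look.py <<'E'
import sys
from h import *
from rig import monitor, optics
st=monitor.read_state();c=optics.capture("wrist");P=cloud(c,st)
print("tcp",np.round(st["tcp_pos"],4),"q6",np.round(st["qpos"][5],2))
if len(sys.argv)>1: cv2.imwrite(sys.argv[1],c["frame"][:,:,::-1]);print(np.round(c["hand_eye"],3).tolist())
pickle.dump((c,st,P),open("w.pkl","wb"))
hsv=cv2.cvtColor(c["frame"],cv2.COLOR_RGB2HSV)
H,S,V=[hsv[...,i].astype(int) for i in range(3)]
ok=c["z_map"]>0
for m in blobs(ok&(abs(P[...,2]-.095)<.006),300):
    v,u=np.nonzero(m);(cx,cy),r=cv2.minEnclosingCircle(np.c_[u,v].astype(np.float32))
    print("cap",len(u),round(cx),round(cy),ray(c,cx,cy,.095,st).round(4),P[m].mean(0).round(4),hsv[m].mean(0).round(),np.ptp(P[m],axis=0).round(3))
for n,hm in (("red",(H<8)|(H>172)),("blue",(H>105)&(H<125))):
    for m in blobs(hm&(S>110)&ok&(abs(P[...,2]-.04)<.005),800):
        v,u=np.nonzero(m);rc,sz,an=cv2.minAreaRect(np.c_[u,v].astype(np.float32))
        ct,hi=cv2.findContours(m.astype(np.uint8),cv2.RETR_CCOMP,cv2.CHAIN_APPROX_NONE)
        print(n,len(u),np.round(rc),ray(c,*rc,.04,st).round(4),P[m].mean(0).round(4),np.ptp(P[m],axis=0).round(3))
        for k,h in zip(ct,hi[0]):
            if h[3]>=0 and len(k)>40:
                (ex,ey),ax,_=cv2.fitEllipse(k);print("  hole",round(ex),round(ey),np.round(ax),ray(c,ex,ey,.04,st).round(4))
E
python3 look.py pics/w1.png
```

```text
t: 0.6
tcp_pos: [0.2616, 0.4566, 0.2388]
orientation: [-0.0, 0.113, 0.994, -0.0]
ft_force: [0.9, 0.4, 0.0]
finger_gap: 0.0854
grasp_force: 0.0
t: 1.1
tcp_pos: [0.3866, 0.2666, 0.2391]
orientation: [-0.0, 0.113, 0.994, -0.0]
ft_force: [0.1, 0.5, -0.1]
finger_gap: 0.0853
grasp_force: 0.0
t: 1.6
tcp_pos: [0.4659, 0.1506, 0.2389]
orientation: [-0.0, 0.115, 0.993, -0.0]
ft_force: [0.3, 0.2, -0.6]
finger_gap: 0.0857
grasp_force: 0.0
tcp [0.4659 0.1506 0.2389] q6 -1.26
[[0.0, -0.952, -0.305, 0.079], [1.0, -0.0, 0.001, 0.0], [-0.001, -0.305, 0.952, -0.134], [0.0, 0.0, 0.0, 1.0]]
cap 2575 340 89 [0.4097 0.2386 0.095 ] [0.4099 0.2388 0.0943] [ 85. 173. 103.] [0.047 0.046 0.008]
cap 2037 251 172 [0.4611 0.1516 0.095 ] [0.4614 0.1516 0.0941] [61. 44. 18.] [0.046 0.046 0.008]
cap 1919 365 202 [0.5123 0.2462 0.095 ] [0.513  0.2466 0.0941] [ 85. 181. 137.] [0.046 0.046 0.007]
cap 1743 458 250 [0.5807 0.3264 0.095 ] [0.5806 0.3271 0.094 ] [ 64. 166. 115.] [0.046 0.046 0.007]
cap 671 346 287 [0.598 0.217 0.095] [0.5993 0.2091 0.0937] [38. 34. 29.] [0.045 0.023 0.007]
red 3452 [ 96. 168.] [ 0.4344 -0.0092  0.04  ] [ 0.4348 -0.0088  0.0389] [0.095 0.096 0.007]
  hole 98 169 [42. 49.] [ 0.4353 -0.007   0.04  ]
blue 980 [164. 346.] [ 0.6721 -0.0104  0.04  ] [ 0.6684 -0.0029  0.0384] [0.083 0.065 0.006]
```

View pics/w1.png

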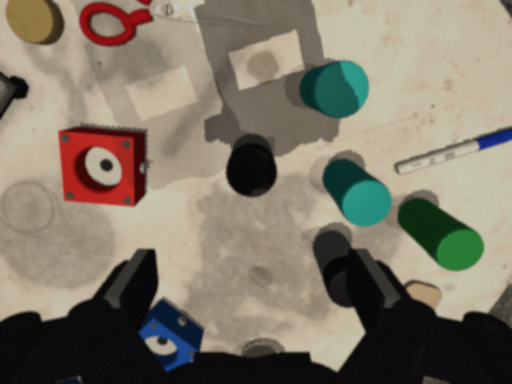

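The wrist view shows B's cap at (251,172) and the red nest's well at (98,169). The wrist and top cameras differ by about 3 mm. To cancel that bias I look at the red nest from the same relative pose, then return to B.

```bash
python3 -m creep '[[-1,[-4,-25,0],0],[-1,[-8,-45,0],0],[-1,[-8,-45,0],0],[-1,[-6,-30,0],0],[-1,[0,-14,0],0]]'
python3 -m creep '[[-1,[0,0,0],0],[-1,[0,0,0],0]]'
python3 look.py
```

```text
t: 2.15
tcp_pos: [0.4382, -0.0074, 0.2391]
orientation: [-0.0, 0.114, 0.994, -0.0]
ft_force: [1.4, -0.2, -0.3]
finger_gap: 0.0858
grasp_force: 0.0
t: 2.35
tcp_pos: [0.4389, -0.0057, 0.2391]
orientation: [-0.0, 0.113, 0.994, 0.0]
ft_force: [-0.1, 0.3, -0.4]
finger_gap: 0.0855
grasp_force: 0.0
tcp [ 0.4389 -0.0057  0.2391] q6 -1.62
cap 2175 428 161 [0.4598 0.1488 0.095 ] [0.4611 0.1498 0.0941] [23. 33. 29.] [0.046 0.046 0.008]
cap 956 503 279 [0.596  0.2134 0.095 ] [0.5987 0.2103 0.0936] [64. 39. 21.] [0.047 0.028 0.007]
red 3440 [247. 160.] [ 0.4346 -0.009   0.04  ] [ 0.4347 -0.0092  0.0391] [0.095 0.095 0.007]
  hole 246 160 [45. 47.] [ 0.4349 -0.0093  0.04  ]
blue 1296 [280. 346.] [ 0.6788 -0.0229  0.04  ] [ 0.6638 -0.0216  0.0386] [0.073 0.1   0.007]
```

```bash
python3 -m creep '[[-1,[3,20,0],0],[-1,[7,45,0],0],[-1,[7,45,0],0],[-1,[5,32,-10],0],[-1,[2,14,-20],0]]'
python3 -m creep '[[-1,[0,0,-40],0],[-1,[0,0,-40],0],[-1,[0,0,-30],0],[-1,[0,0,-15],0],[-1,[0,0,-6],0]]'
python3 -m creep '[[-1,[0,0,0],0],[-1,[0,0,0],0]]'
```

```text
t: 2.9
tcp_pos: [0.4639, 0.1535, 0.2106]
orientation: [0.002, 0.11, 0.994, 0.001]
ft_force: [0.7, -1.0, -0.4]
finger_gap: 0.086
grasp_force: 0.0
t: 3.4
tcp_pos: [0.4612, 0.1506, 0.0761]
orientation: [-0.002, 0.112, 0.994, -0.0]
ft_force: [-0.5, 0.5, -0.2]
finger_gap: 0.085
grasp_force: 0.0
t: 3.6
tcp_pos: [0.4639, 0.15, 0.0793]
orientation: [0.001, 0.113, 0.994, 0.0]
ft_force: [0.4, 0.2, 0.0]
finger_gap: 0.0857
grasp_force: 0.0
```

```bash
python3 -m creep '[[-1,[0,0,-7],0],[-0.2,[0,0,0],0],[0,[0,0,0],0],[0.3,[0,0,0],0],[1,[0,0,0],0]]' 60
python3 -m creep '[[1,[0,0,0],0],[1,[0,0,0],0],[1,[0,0,0],0],[1,[0,0,0],0]]'
```

```text
t: 4.1
tcp_pos: [0.4636, 0.1495, 0.0719]
orientation: [0.0, 0.113, 0.994, 0.0]
ft_force: [-1.9, 0.1, 3.0]
finger_gap: 0.0451
grasp_force: 61.9
t: 4.5
tcp_pos: [0.4637, 0.1495, 0.0719]
orientation: [0.0, 0.113, 0.994, 0.0]
ft_force: [-1.0, 2.1, 5.5]
finger_gap: 0.0445
grasp_force: 61.9
```

```bash
python3 -m creep '[[1,[0,0,4],0],[1,[0,0,6],0],[1,[0,0,6],0],[1,[0,0,4],0],[1,[0,0,0],0]]'
for i in 1; do python3 -m creep '[[1,[0,0,0],0],[1,[0,0,0],0],[1,[0,0,0],0]]'; done | grep force
python3 -m creep '[[1,[0,0,0],0],[1,[0,0,0],0],[1,[0,0,0],0]]'|grep ft_
python3 -m creep '[[1,[0,0,0],0],[1,[0,0,0],0],[1,[0,0,0],0]]'|grep ft_
python3 -m creep '[[1,[0,0,0],0],[1,[0,0,0],0],[1,[0,0,0],0]]'|grep ft_
python3 -c "
from rig import monitor
print(monitor.read_state())"
```

```text
t: 5.0
tcp_pos: [0.4636, 0.1494, 0.092]
orientation: [0.001, 0.113, 0.994, 0.0]
ft_force: [0.0, -0.5, -3.9]
finger_gap: 0.0448
grasp_force: 61.7
ft_force: [-0.1, 0.8, -3.5]
grasp_force: 61.7
ft_force: [0.3, 0.4, -3.5]
ft_force: [0.7, -0.5, -3.4]
ft_force: [0.5, 0.2, -3.5]
{'t': 6.2, 'qpos': array([ 7.84734042e-02,  5.77120680e-02,  2.06616116e+00, -9.92391449e-06,
        1.01775128e+00, -1.26552899e+00]), 'qvel': array([ 3.11149001e-05,  7.08949683e-04,  6.91421885e-04,  1.60138045e-03,
       -5.15010225e-04, -9.27788222e-04]), 'effort': array([-5.75794893e-04, -3.16191673e+01, -2.90695041e+01,  1.13860253e-03,
       -6.66159067e-04, -2.85810479e-06]), 'tcp_pos': array([0.4631459 , 0.14936493, 0.09127557]), 'orientation': array([-1.48300100e-05,  1.13151507e-01,  9.93577745e-01, -7.18204008e-06]), 'ft_force': array([ 0.54135285,  0.23271604, -3.53039403]), 'ft_torque': array([-0.03644814, -0.04390513,  0.01355612]), 'grasp_force': 61.707138530910015, 'finger_gap': 0.044517046272166245}
```

The held canister reads a steady 3.5 N or so, where an empty one would give about 1.2 N. This is the one with the weight, so it goes to the red nest.

```bash
python3 -m creep '[[1,[0,0,15],0],[1,[0,0,20],0],[1,[-3,-15,10],0],[1,[-4,-30,0],0],[1,[-6,-35,0],0]]'
python3 -m creep '[[1,[-6,-35,0],0],[1,[-5,-27,0],0],[1,[-3,-14,0],0],[1,[0,-4,0],0],[1,[0,0,0],0]]'
python3 -m creep '[[1,[0,0,0],0],[1,[0,0,0],0]]'; python3 look.py pics/w2.png
```

```text
t: 6.7
tcp_pos: [0.4504, 0.069, 0.137]
orientation: [0.001, 0.112, 0.994, 0.0]
ft_force: [0.2, -0.3, -4.8]
finger_gap: 0.0447
grasp_force: 62.6
t: 7.2
tcp_pos: [0.4363, -0.0108, 0.1364]
orientation: [0.0, 0.114, 0.994, 0.0]
ft_force: [0.4, -0.2, -3.4]
finger_gap: 0.0446
grasp_force: 62.7
t: 7.4
tcp_pos: [0.4362, -0.0099, 0.1362]
orientation: [-0.0, 0.113, 0.994, 0.0]
ft_force: [-1.0, -0.0, -4.1]
finger_gap: 0.0441
grasp_force: 62.7
tcp [ 0.4362 -0.0099  0.1362] q6 -1.63
[[0.0, -0.952, -0.305, 0.079], [1.0, -0.0, 0.001, 0.0], [-0.001, -0.305, 0.952, -0.134], [0.0, 0.0, 0.0, 1.0]]
cap 429 252 213 [ 0.429 -0.007  0.095] [ 0.417  -0.0041  0.0952] [31. 24. 52.] [0.022 0.042 0.012]
red 4355 [253. 190.] [ 0.4334 -0.0075  0.04  ] [ 0.4202 -0.0074  0.0392] [0.084 0.095 0.007]
```

View pics/w2.png

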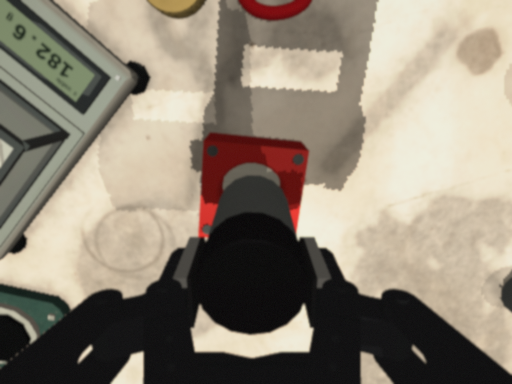

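The picture shows the canister at about (252,270), hanging over the red nest with the well's rim just in front of it. I lower slowly and check the force.

```bash
python3 -m creep '[[1,[0,0,-8],0],[1,[0,0,-8],0],[1,[0,0,-4],0],[1,[0,0,-2],0],[1,[0,0,-2],0]]'|egrep 'tcp|ft_'
python3 -m creep '[[1,[0,0,-1],0],[1,[0,0,-1],0],[1,[0,0,-1],0],[1,[0,0,0],0]]'|egrep 'tcp|ft_'
```

```text
tcp_pos: [0.4361, -0.0106, 0.112]
ft_force: [1.3, -1.0, -3.3]
tcp_pos: [0.4362, -0.0107, 0.1093]
ft_force: [0.3, 0.6, -4.1]
```

```bash
for i in 1; do python3 -m creep '[[1,[0,0,-1],0],[1,[0,0,-1],0],[1,[0,0,-1],0],[1,[0,0,0],0]]'|egrep 'tcp|ft_'; done
python3 -m creep '[[1,[0,0,-1],0],[1,[0,0,-1],0],[1,[0,0,-1],0],[1,[0,0,0],0]]'|egrep 'tcp|ft_|grasp'
```

```text
tcp_pos: [0.436, -0.0106, 0.1061]
ft_force: [-0.6, -0.1, -4.2]
tcp_pos: [0.4361, -0.0106, 0.1031]
ft_force: [-0.4, 0.4, -4.4]
grasp_force: 62.9
```

It is inside the well with no side load. I continue down to the plate.

```bash
python3 -m creep '[[1,[0,0,-2],0],[1,[0,0,-2],0],[1,[0,0,-2],0],[1,[0,0,-1],0],[1,[0,0,-1],0]]'|egrep 'tcp|ft_'
python3 -m creep '[[1,[0,0,-1],0],[1,[0,0,-1],0],[1,[0,0,0],0]]'|egrep 'tcp|ft_|grasp'
python3 -m creep '[[1,[0,0,-1],0],[1,[0,0,-1],0],[1,[0,0,0],0]]'|egrep 'tcp|ft_|grasp'
```

```text
tcp_pos: [0.4361, -0.0106, 0.0952]
ft_force: [0.2, 0.3, -4.3]
tcp_pos: [0.4361, -0.0106, 0.0932]
ft_force: [1.0, -0.9, -4.8]
grasp_force: 62.9
tcp_pos: [0.4361, -0.0106, 0.0911]
ft_force: [-0.5, -0.4, -3.3]
grasp_force: 62.9
```

```bash
python3 -m creep '[[1,[0,0,-1],0],[1,[0,0,0],0]]'|egrep 'tcp|ft_'
python3 -m creep '[[1,[0,0,-1],0],[1,[0,0,0],0]]'|egrep 'tcp|ft_'
python3 -m creep '[[1,[0,0,-1],0],[1,[0,0,0],0]]'|egrep 'tcp|ft_|grasp'
```

```text
tcp_pos: [0.4361, -0.0106, 0.0902]
ft_force: [-0.3, -0.6, -4.0]
tcp_pos: [0.4363, -0.0107, 0.0895]
ft_force: [0.2, -1.0, -1.6]
tcp_pos: [0.4366, -0.0107, 0.0889]
ft_force: [-2.1, 1.2, 3.6]
grasp_force: 63.6
```

```bash
python3 -m creep '[[1,[0,0,-1],0],[1,[0,0,0],0]]'|egrep 'tcp|ft_'
python3 -m creep '[[1,[0,0,-1],0],[1,[0,0,0],0]]'|egrep 'tcp|ft_'
python3 -m creep '[[1,[0,0,-1],0],[1,[0,0,0],0]]'|egrep 'tcp|ft_|grasp'
```

```text
tcp_pos: [0.4365, -0.0107, 0.0876]
ft_force: [-0.7, 1.4, 4.3]
tcp_pos: [0.4364, -0.0107, 0.0863]
ft_force: [-0.6, 0.7, 3.0]
tcp_pos: [0.4363, -0.0107, 0.0852]
ft_force: [-0.5, -0.1, 2.0]
grasp_force: 63.7
```

```bash
python3 -m creep '[[1,[0,0,-0.7],0],[1,[0,0,-0.3],0]]'|egrep 'tcp|ft_'
python3 -m creep '[[1,[0,0,-0.7],0],[1,[0,0,-0.3],0]]'|egrep 'tcp|ft_'
python3 -m creep '[[1,[0,0,-0.7],0],[1,[0,0,0],0]]'|egrep 'tcp|ft_|grasp'
```

```text
tcp_pos: [0.4363, -0.0107, 0.0843]
ft_force: [-0.4, 0.8, 2.9]
tcp_pos: [0.4363, -0.0107, 0.0833]
ft_force: [-1.0, 0.5, 3.4]
tcp_pos: [0.4362, -0.0107, 0.0825]
ft_force: [-0.3, 0.6, 1.5]
grasp_force: 63.7
```

```bash
python3 -m creep '[[1,[0,0,-0.7],0],[1,[0,0,0],0]]'|egrep 'tcp|ft_'
python3 -m creep '[[1,[0,0,-0.7],0],[1,[0,0,0],0]]'|egrep 'tcp|ft_'
```

```text
tcp_pos: [0.4362, -0.0107, 0.0818]
ft_force: [-0.3, 0.3, 3.6]
tcp_pos: [0.4362, -0.0106, 0.0811]
ft_force: [0.9, 0.8, 2.3]
```

```bash
python3 -m creep '[[1,[0,0,-0.7],0],[1,[0,0,0],0]]'|egrep 'tcp|ft_'
python3 -m creep '[[1,[0,0,-0.7],0],[1,[0,0,0],0]]'|egrep 'tcp|ft_'
```

```text
tcp_pos: [0.4362, -0.0106, 0.0804]
ft_force: [0.2, 1.4, 3.7]
tcp_pos: [0.4362, -0.0106, 0.0798]
ft_force: [-0.2, 0.6, 3.7]
```

```bash
python3 -m creep '[[1,[0,0,-0.7],0],[1,[0,0,0],0]]'|egrep 'tcp|ft_'
```

```text
tcp_pos: [0.4365, -0.0107, 0.0797]
ft_force: [-2.1, 0.7, 8.6]
```

The stop is felt at 0.0797. Now the firm press.

```bash
python3 -m creep '[[1,[0,0,-0.3],0],[1,[0,0,-0.2],0],[1,[0,0,0],0]]'|egrep 'tcp|ft_'
```

```text
tcp_pos: [0.4367, -0.0108, 0.0797]
ft_force: [-3.0, 1.0, 11.4]
```

```bash
python3 -m creep '[[1,[0,0,-0.4],0],[1,[0,0,0],0],[1,[0,0,0],0]]'|egrep 'tcp|ft_'
python3 -m creep '[[1,[0,0,0],0],[1,[0,0,0],0],[1,[0,0,0],0]]'|egrep 'tcp|ft_|grasp'
```

```text
tcp_pos: [0.4369, -0.0108, 0.0797]
ft_force: [-4.5, 0.9, 14.3]
tcp_pos: [0.4369, -0.0108, 0.0797]
ft_force: [-3.3, 0.7, 14.4]
grasp_force: 64.8
```

Held at about 15 N on the stop. I relieve the force, release and go up.

```bash
python3 -m creep '[[1,[0,0,0.7],0],[0.3,[0,0,0.5],0],[-0.3,[0,0,0],0],[-1,[0,0,0],0],[-1,[0,0,0],0]]'
python3 -m creep '[[-1,[0,0,0],0],[-1,[0,0,10],0],[-1,[0,0,40],0],[-1,[0,0,48],0],[-1,[0,0,48],0]]'
```

```text
t: 14.45
tcp_pos: [0.4356, -0.0105, 0.0788]
orientation: [-0.001, 0.113, 0.994, 0.0]
ft_force: [-0.2, -0.1, 0.7]
finger_gap: 0.0816
grasp_force: 0.0
t: 14.95
tcp_pos: [0.4356, -0.0105, 0.2275]
orientation: [-0.0, 0.113, 0.994, 0.0]
ft_force: [0.3, -0.0, -1.1]
finger_gap: 0.0853
grasp_force: 0.0
```

```bash
python3 -m creep '[[-1,[10,0,5],0],[-1,[35,-2,3],0],[-1,[45,-3,0],0],[-1,[45,-3,0],0],[-1,[45,-3,0],0]]'|grep tcp
python3 -m creep '[[-1,[38,-2,0],0],[-1,[20,-1,0],0],[-1,[6,0,0],0],[-1,[0,0,0],0],[-1,[0,0,0],0]]'|grep tcp
python3 look.py
```

```text
tcp_pos: [0.6179, -0.0216, 0.2332]
tcp_pos: [0.6793, -0.0245, 0.2332]
tcp [ 0.6793 -0.0245  0.2332] q6 -1.55
cap 1585 66 254 [ 0.7116 -0.2095  0.095 ] [ 0.7102 -0.2008  0.0964] [ 72.  57. 116.] [0.098 0.042 0.012]
cap 684 314 319 [0.8365 0.005  0.095 ] [0.8338 0.0052 0.0951] [19. 46. 73.] [0.032 0.078 0.012]
blue 3351 [252. 164.] [ 0.6797 -0.0235  0.04  ] [ 0.6796 -0.0228  0.0391] [0.103 0.101 0.007]
  hole 252 164 [47. 48.] [ 0.6799 -0.023   0.04  ]
```

```bash
python3 -m creep '[[-1,[-6,18,3],0],[-1,[-12,38,2],0],[-1,[-14,45,0],0],[-1,[-14,45,0],0],[-1,[-14,45,0],0]]'|grep tcp
python3 -m creep '[[-1,[-10,32,0],0],[-1,[-6,16,0],0],[-1,[0,4,0],0],[-1,[0,0,0],0],[-1,[0,0,0],0]]'|grep tcp
python3 look.py
```

```text
tcp_pos: [0.6182, 0.1688, 0.2391]
tcp_pos: [0.6046, 0.2172, 0.2384]
tcp [0.6046 0.2172 0.2384] q6 -1.17
cap 2728 261 63 [0.5143 0.2468 0.095 ] [0.5145 0.2473 0.0943] [ 85. 157. 152.] [0.046 0.046 0.008]
cap 2377 372 123 [0.5817 0.3273 0.095 ] [0.5819 0.3275 0.0942] [ 63. 156. 112.] [0.046 0.047 0.009]
cap 2041 254 172 [0.6002 0.2206 0.095 ] [0.6005 0.2206 0.0941] [58. 47. 15.] [0.046 0.046 0.007]
red 1525 [12. 48.] [0.446  0.0234 0.04  ] [0.4489 0.0192 0.0389] [0.074 0.045 0.007]
blue 2416 [ 67. 270.] [ 0.6804 -0.0204  0.04  ] [ 0.6797 -0.0215  0.0386] [0.096 0.102 0.006]
  hole 67 269 [35. 44.] [ 0.6791 -0.0197  0.04  ]
```

```bash
python3 -m creep '[[-1,[-2,1,-20],0],[-1,[0,0,-40],0],[-1,[0,0,-40],0],[-1,[0,0,-35],0],[-1,[0,0,-18],0]]'|egrep 'tcp|ft'
python3 -m creep '[[-1,[0,0,-8],0],[-1,[0,0,0],0],[-1,[0,0,0],0]]'|egrep 'tcp|ft'
```

```text
tcp_pos: [0.6005, 0.2176, 0.0815]
ft_force: [-0.9, 0.7, -0.2]
tcp_pos: [0.6037, 0.2194, 0.0794]
ft_force: [-0.1, 0.8, 0.8]
```

```bash
python3 -m creep '[[-1,[-1,-1,-7],0],[-0.2,[0,0,0],0],[0,[0,0,0],0],[0.3,[0,0,0],0],[1,[0,0,0],0]]' 60|egrep 'tcp|ft|gap'
python3 -m creep '[[1,[0,0,0],0],[1,[0,0,0],0],[1,[0,0,0],0]]'|egrep 'tcp|ft|gap|grasp'
python3 -m creep '[[1,[0,0,4],0],[1,[0,0,6],0],[1,[0,0,6],0],[1,[0,0,4],0],[1,[0,0,0],0]]'|egrep 'tcp|ft'
python3 -m creep '[[1,[0,0,0],0],[1,[0,0,0],0],[1,[0,0,0],0],[1,[0,0,0],0],[1,[0,0,0],0]]'|egrep 'tcp|ft'
python3 -m creep '[[1,[0,0,0],0],[1,[0,0,0],0],[1,[0,0,0],0],[1,[0,0,0],0],[1,[0,0,0],0]]'|egrep 'tcp|ft'
```

```text
tcp_pos: [0.6017, 0.2186, 0.0712]
ft_force: [-1.0, 0.7, 2.1]
finger_gap: 0.0446
tcp_pos: [0.6017, 0.2186, 0.0711]
ft_force: [0.5, 1.9, 3.9]
finger_gap: 0.0445
grasp_force: 61.4
tcp_pos: [0.6016, 0.2184, 0.0913]
ft_force: [-0.6, 0.0, -1.1]
tcp_pos: [0.6011, 0.2183, 0.0902]
ft_force: [-0.2, 0.3, -1.6]
tcp_pos: [0.6012, 0.2184, 0.0904]
ft_force: [-0.0, 0.3, -0.7]
```

About 1.2 N, so this one is empty, which confirms the first. I carry it to the blue nest.

```bash
python3 -m creep '[[1,[0,0,15],0],[1,[0,0,20],0],[1,[6,-18,10],0],[1,[11,-35,0],0],[1,[14,-45,0],0]]'|egrep 'tcp|ft'
python3 -m creep '[[1,[14,-45,0],0],[1,[14,-45,0],0],[1,[11,-34,0],0],[1,[6,-16,0],0],[1,[2,-5,0],0]]'|egrep 'tcp|ft'
python3 -m creep '[[1,[0,0,0],0],[1,[0,0,0],0],[1,[0,0,0],0]]'|egrep 'tcp|ft'
```

```text
tcp_pos: [0.6329, 0.1197, 0.1371]
ft_force: [0.3, 0.6, -2.1]
tcp_pos: [0.6797, -0.0272, 0.136]
ft_force: [-0.2, 1.6, -1.4]
tcp_pos: [0.6787, -0.023, 0.1353]
ft_force: [0.1, 0.6, -1.8]
```

```bash
python3 -m creep '[[1,[0.8,-1,-6],0],[1,[0,0,-8],0],[1,[0,0,-4],0],[1,[0,0,-2],0],[1,[0,0,0],0]]'|egrep 'tcp|ft_'
```

```text
tcp_pos: [0.6796, -0.0256, 0.1146]
ft_force: [-0.8, -0.5, -1.0]
```

```bash
python3 -m creep '[[1,[0.2,1,0],0],[1,[0,0,-1],0],[1,[0,0,-1],0],[1,[0,0,-1],0],[1,[0,0,0],0]]'|egrep 'tcp|ft_'
python3 -m creep '[[1,[0,0,-1],0],[1,[0,0,-1],0],[1,[0,0,-1],0],[1,[0,0,0],0]]'|egrep 'tcp|ft_'
python3 -m creep '[[1,[0,0,-1],0],[1,[0,0,-1],0],[1,[0,0,-1],0],[1,[0,0,0],0]]'|egrep 'tcp|ft_'
```

```text
tcp_pos: [0.6801, -0.0246, 0.1122]
ft_force: [-0.2, 0.0, -1.6]
tcp_pos: [0.68, -0.0246, 0.1092]
ft_force: [-1.3, 0.0, -0.1]
tcp_pos: [0.68, -0.0246, 0.1061]
ft_force: [0.7, -0.2, -1.7]
```

```bash
python3 -m creep '[[1,[0,0,-1],0],[1,[0,0,-1],0],[1,[0,0,-1],0],[1,[0,0,0],0]]'|egrep 'tcp|ft_'
python3 -m creep '[[1,[0,0,-2],0],[1,[0,0,-2],0],[1,[0,0,-2],0],[1,[0,0,0],0]]'|egrep 'tcp|ft_'
```

```text
tcp_pos: [0.68, -0.0246, 0.1032]
ft_force: [-0.1, 0.4, -1.4]
tcp_pos: [0.68, -0.0246, 0.0969]
ft_force: [-0.1, 0.4, -0.7]
```

```bash
python3 -m creep '[[1,[0,0,-1],0],[1,[0,0,-1],0],[1,[0,0,0],0]]'|egrep 'tcp|ft_'
python3 -m creep '[[1,[0,0,-1],0],[1,[0,0,-1],0],[1,[0,0,0],0]]'|egrep 'tcp|ft_'
```

```text
tcp_pos: [0.6801, -0.0246, 0.0952]
ft_force: [-0.6, 0.7, -1.6]
tcp_pos: [0.6801, -0.0246, 0.0932]
ft_force: [0.7, -0.1, -1.8]
```

```bash
python3 -m creep '[[1,[0,0,-1],0],[1,[0,0,-1],0],[1,[0,0,0],0]]'|egrep 'tcp|ft_'
python3 -m creep '[[1,[0,0,-1],0],[1,[0,0,-1],0],[1,[0,0,0],0]]'|egrep 'tcp|ft_'
```

```text
tcp_pos: [0.6801, -0.0246, 0.0912]
ft_force: [0.7, 0.0, -1.5]
tcp_pos: [0.6805, -0.0247, 0.0903]
ft_force: [-2.4, 0.6, 2.8]
```

```bash
python3 -m creep '[[1,[0,0,-1],0],[1,[0,0,0],0]]'|egrep 'tcp|ft_'
python3 -m creep '[[1,[0,0,-1],0],[1,[0,0,0],0]]'|egrep 'tcp|ft_'
python3 -m creep '[[1,[0,0,-0.7],0],[1,[0,0,0],0]]'|egrep 'tcp|ft_'
```

```text
tcp_pos: [0.6806, -0.0247, 0.0895]
ft_force: [-1.8, -0.2, 4.9]
tcp_pos: [0.6806, -0.0247, 0.0886]
ft_force: [-2.2, -0.2, 5.6]
tcp_pos: [0.6807, -0.0247, 0.088]
ft_force: [-2.4, 0.2, 5.9]
```

Contact with the plate at 0.0905, and it now sinks at about 6 N. I keep going down to the stop.

```bash
python3 -m creep '[[1,[0,0,-1],0],[1,[0,0,0],0]]'|egrep 'tcp|ft_'
python3 -m creep '[[1,[0,0,-1],0],[1,[0,0,0],0]]'|egrep 'tcp|ft_'
python3 -m creep '[[1,[0,0,-1],0],[1,[0,0,0],0]]'|egrep 'tcp|ft_'
python3 -m creep '[[1,[0,0,-0.7],0],[1,[0,0,0],0]]'|egrep 'tcp|ft_'
```

```text
tcp_pos: [0.6806, -0.0247, 0.0869]
ft_force: [-1.6, 0.9, 5.6]
tcp_pos: [0.6806, -0.0247, 0.0859]
ft_force: [-2.3, 0.0, 4.9]
tcp_pos: [0.6807, -0.0247, 0.0849]
ft_force: [-2.2, 0.4, 6.2]
tcp_pos: [0.6806, -0.0247, 0.0842]
ft_force: [-2.3, 0.8, 5.7]
```

```bash
python3 -m creep '[[1,[0,0,-0.7],0],[1,[0,0,0],0]]'|egrep 'tcp|ft_'
python3 -m creep '[[1,[0,0,-0.7],0],[1,[0,0,0],0]]'|egrep 'tcp|ft_'
```

```text
tcp_pos: [0.6807, -0.0247, 0.0835]
ft_force: [-1.5, -0.1, 6.7]
tcp_pos: [0.6807, -0.0247, 0.0828]
ft_force: [-0.9, 0.6, 4.1]
```

```bash
python3 -m creep '[[1,[0,0,-0.7],0],[1,[0,0,0],0]]'|egrep 'tcp|ft_'
python3 -m creep '[[1,[0,0,-0.7],0],[1,[0,0,0],0]]'|egrep 'tcp|ft_'
```

```text
tcp_pos: [0.6807, -0.0247, 0.0821]
ft_force: [-2.2, 0.7, 5.3]
tcp_pos: [0.6807, -0.0247, 0.0814]
ft_force: [-1.9, 1.2, 5.4]
```

```bash
python3 -m creep '[[1,[0,0,-0.7],0],[1,[0,0,0],0]]'|egrep 'tcp|ft_'
```

```text
tcp_pos: [0.6807, -0.0247, 0.0808]
ft_force: [-1.8, 1.0, 5.2]
```

```bash
python3 -m creep '[[1,[0,0,-0.7],0],[1,[0,0,0],0]]'|egrep 'tcp|ft_'
```

```text
tcp_pos: [0.6807, -0.0248, 0.08]
ft_force: [-2.3, 0.4, 6.6]
```

```bash
python3 -m creep '[[1,[0,0,-0.7],0],[1,[0,0,0],0]]'|egrep 'tcp|ft_'
```

```text
tcp_pos: [0.6806, -0.0247, 0.0793]
ft_force: [-1.5, 0.2, 5.8]
```

```bash
python3 -m creep '[[1,[0,0,-0.7],0],[1,[0,0,0],0]]'|egrep 'tcp|ft_'
```

```text
tcp_pos: [0.6807, -0.0247, 0.0786]
ft_force: [-2.3, 0.5, 5.2]
```

```bash
python3 -m creep '[[1,[0,0,-0.5],0],[1,[0,0,0],0]]'|egrep 'tcp|ft_'
```

```text
tcp_pos: [0.6807, -0.0247, 0.0782]
ft_force: [-1.8, 0.5, 5.4]
```

```bash
python3 -m creep '[[1,[0,0,-0.5],0],[1,[0,0,0],0]]'|egrep 'tcp|ft_'
```

```text
tcp_pos: [0.6808, -0.0247, 0.0781]
ft_force: [-2.2, 0.7, 7.5]
```

```bash
python3 -m creep '[[1,[0,0,-0.5],0],[1,[0,0,0],0]]'|egrep 'tcp|ft_|grasp'
```

```text
tcp_pos: [0.681, -0.0248, 0.078]
ft_force: [-3.9, 1.4, 9.6]
grasp_force: 62.3
```

Stop felt at 0.078. Now the firm press.

```bash
python3 -m creep '[[1,[0,0,-0.5],0],[1,[0,0,0],0],[1,[0,0,0],0]]'|egrep 'tcp|ft_'
python3 -m creep '[[1,[0,0,-0.3],0],[1,[0,0,0],0],[1,[0,0,0],0]]'|egrep 'tcp|ft_'
```

```text
tcp_pos: [0.6811, -0.0248, 0.078]
ft_force: [-4.2, 1.1, 11.3]
tcp_pos: [0.6812, -0.0248, 0.078]
ft_force: [-4.6, 1.3, 12.5]
```

```bash
python3 -m creep '[[1,[0,0,-0.5],0],[1,[0,0,-0.2],0],[1,[0,0,0],0]]'|egrep 'tcp|ft_'
python3 -m creep '[[1,[0,0,0],0],[1,[0,0,0],0],[1,[0,0,0],0]]'|egrep 'tcp|ft_|t:'
```

```text
tcp_pos: [0.6814, -0.0249, 0.078]
ft_force: [-6.3, 1.9, 15.3]
t: 30.05
tcp_pos: [0.6814, -0.0249, 0.078]
ft_force: [-5.7, 0.6, 16.0]
```

Pressed at 15 to 16 N. I relieve the force, release and withdraw, then check both nests.

```bash
python3 -m creep '[[1,[0,0,1],0],[0.3,[0,0,1],0],[-0.3,[0,0,0],0],[-1,[0,0,0],0],[-1,[0,0,0],0]]'|egrep 'tcp|ft_|gap'
python3 -m creep '[[-1,[0,0,0],0],[-1,[0,0,10],0],[-1,[0,0,40],0],[-1,[0,0,48],0],[-1,[0,0,48],0]]'|egrep 'tcp|ft_|gap'
python3 -m creep '[[-1,[-20,10,10],0],[-1,[-40,25,10],0],[-1,[-40,28,10],0],[-1,[-35,25,0],0],[-1,[-10,10,0],0]]'|egrep 'tcp|ft_|gap'
python3 -m creep '[[-1,[0,0,0],0],[-1,[0,0,0],0]]'|grep ft_
python3 - <<'E'
from h import *
from rig import optics
c=optics.capture("top");P=cloud(c)
for n,x in (("red",(.4365,-.0107)),("blue",(.681,-.0245))):
    m=(np.hypot(P[...,0]-x[0],P[...,1]-x[1])<.03)&(P[...,2]>.09)&(P[...,2]<.115)
    A=np.c_[P[m][:,:2]-x,np.ones(m.sum())];k=np.linalg.lstsq(A,P[m][:,2],rcond=None)[0]
    print(n,m.sum(),P[m].mean(0).round(4),"slope",k[:2].round(3))
cv2.imwrite("pics/end.png",cv2.resize(c["frame"][:,:,::-1],(800,600)))
E
```

```text
tcp_pos: [0.6799, -0.0246, 0.0758]
ft_force: [0.6, 0.7, 1.2]
finger_gap: 0.0819
tcp_pos: [0.6798, -0.0246, 0.2243]
ft_force: [1.0, 0.3, -0.3]
finger_gap: 0.0855
tcp_pos: [0.5327, 0.0752, 0.2534]
ft_force: [0.7, -0.3, -0.8]
finger_gap: 0.0851
ft_force: [0.7, -0.5, 0.4]
red 0 [nan nan nan] slope [0. 0.]
blue 189 [ 0.6885 -0.0226  0.1022] slope [-0.002 -0.028]<stdin>:7: RuntimeWarning: Mean of empty slice.
  ret = um.true_divide(
```

View pics/end.png

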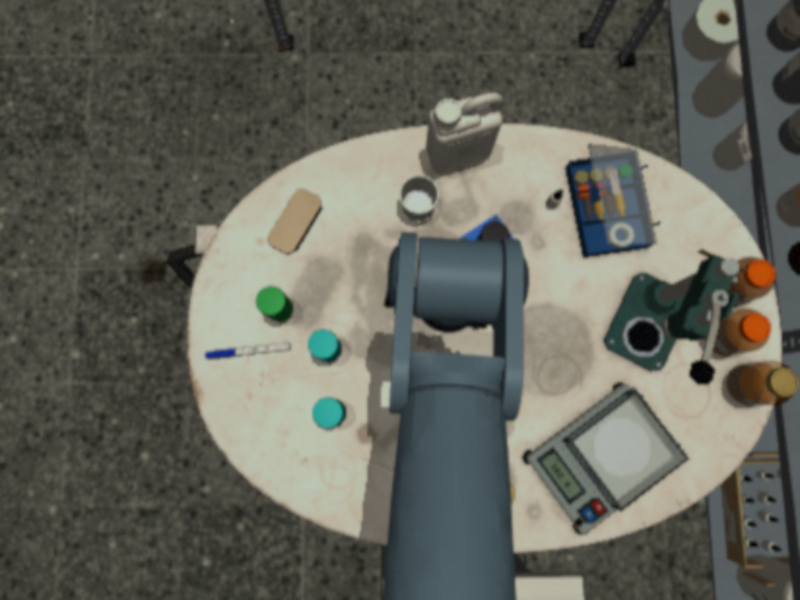

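The arm hides both nests, around (480,300). The bystanders all look unmoved. I swing aside to the left and look again.

```bash
python3 -m creep '[[-1,[-8,20,0],0],[-1,[-15,40,0],0],[-1,[-20,40,0],0],[-1,[-20,40,0],0],[-1,[-20,40,0],0]]'|egrep 'tcp'
python3 -m creep '[[-1,[-20,40,0],0],[-1,[-20,40,0],0],[-1,[-20,40,0],0],[-1,[-8,18,0],0],[-1,[0,0,0],0]]'|egrep 'tcp|ft_'
python3 - <<'E'
from h import *
from rig import optics
c=optics.capture("top");P=cloud(c)
for n,x in (("red",(.4365,-.0107)),("blue",(.681,-.0245))):
    m=(np.hypot(P[...,0]-x[0],P[...,1]-x[1])<.03)&(P[...,2]>.09)&(P[...,2]<.115)
    A=np.c_[P[m][:,:2]-x,np.ones(m.sum())];k=np.linalg.lstsq(A,P[m][:,2],rcond=None)[0]
    print(n,m.sum(),P[m].mean(0).round(4),np.median(P[m][:,2]).round(4),"slope",k[:2].round(3))
E
```

```text
tcp_pos: [0.4528, 0.2541, 0.2524]
tcp_pos: [0.3843, 0.3931, 0.2521]
ft_force: [-0.1, -0.8, 1.2]
red 311 [ 0.4376 -0.0087  0.1027] 0.103 slope [ 0.027 -0.022]
blue 287 [ 0.6819 -0.0231  0.1017] 0.102 slope [ 0.067 -0.035]
```

Both cap tops stand upright at the expected home heights: red 0.103 against 0.1028 expected, blue 0.102 against 0.1018. I hand in.

```bash
python3 -c "
from rig import workorder
print(workorder.job_done())"
```

```text
the job is handed in; nothing more can be done
None
```

The weighted canister is home in the red nest and the empty one is home in the blue nest, each upright and pressed onto its stop at about 15 N (14 to 16 N measured), and the job is handed in.

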